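# Roll the six-cell seed tray into its sowing bay

### The job

On the two-lane roller track, find the seed tray with six large cells and push it along its rollers until it is fully home in the bay at the end of its lane, right up against the end stop. Push it gently, without ramming it into the stop, do not lift or tip it, and leave the fifteen-cell tray on the other lane where it is. Take the hand away when done.

Things in the scene. Friction and masses are not known exactly. Their poses are not given: they have to be found in the camera images.
- tray6: the tray to push: open dark plastic seed tray with 6 large cells (2 across, 3 along), 90 (x) x 140 (y) x 45 mm high, walls 4 mm, about 0.22 kg. Origin at the centre of its underside; y is its long side, roughly along the lane, z up. Starts on the rollers of either lane (random), 235 to 325 mm short of the bay point, trailing (-y) end clear to push on. Rolls easily.
- tray15: the tray to leave alone: same dark tray, same outer size, but 15 small cells (3 across, 5 along), on the other lane's rollers. Origin at the centre of its underside. Lanes: straight, level, 104 mm clear, so a tray is guided with 7 mm play each side; guides stand 15 mm, bay walls and end stop 45 mm above the roller tops; all open from above; the track is fixed to the table.
- bay_near (a point): bay of the lane nearer the robot: where the centre of a tray's underside lies when home against the end stop, at roller-top height, 55 mm above the table. y points along the lane into the bay (roughly world +y), x across the lanes away from the robot, z up. End stop face 70 mm ahead (+y), bay mouth 80 mm back; rollers (24 mm thick, 36 mm apart) 439 to 91 mm back, then a smooth plate 1 mm lower.
- bay_far (a point): the same point and axes for the bay of the lane farther from the robot, 140 mm along +x from bay_near. Both lanes and bays are alike.
Not all that is in view belongs to the job. What is shaped like the tray6 but blue is not meant.

How it is judged:
By the outcome, as a careful person would: the job done as asked, in the order asked, and still so for the second after the job is handed in, with the robot touching nothing.
It also fails if it takes over 40 s, if anything falls off the work surface, if the arm or the gripper's body presses on something with over 40 N, if the wrist force passes 120 N, or if a joint passes its speed limit or range.

### The arm

A 6-joint arm with a two-finger parallel gripper is mounted at the origin on the work surface. World frame = base frame: x ahead of the robot, y to its left, z up, the work surface at z = 0. Lengths are in m, angles in rad, forces in N, time in s.
With the tool pointing down it reaches from about 0.275 to 0.825 m from the base axis. Payload 4.9 kg.
Tool frame: the origin (TCP) lies at the very end of the fingers, on their centre line; the grasp point (between the pads) lies robot.tcp_to_grasp behind it (robot.tcp_to_grasp is the distance from the TCP to the grasp point, in m); z points along the fingers, y is the line along which they close (so a half turn about z gives the same grasp; the last joint's range is limited). The gripper opens to 85 mm and grips with 20 to 120 N. Pads are 22 mm wide; open, the fingers measure 114 mm over their backs; the gripper's body (76 mm by 85 mm) begins 54 mm behind the grasp point. The pads swing forward as they close: fully open they stand 13 mm farther back than shut.
Start: joints at [1.213, 0.326, -0.193, 1.052, 0, 1.437], TCP at [0.122, 0.536, 0.231] pointing down, gripper open.
Joint ranges: [-2.65, 2.65], [-0.97, 1.79], [-1.3, 1.35], [-1.93, 2.1], [-1.47, 1.37], [-3.14, 3.14]. Speed limits (rad/s): [2.57, 2.57, 3.14, 3.14, 3.14, 3.14].

### API

Orientations are given as [roll, pitch, yaw] about the fixed x, y, z axes, in that order (R = Rz(yaw) Ry(pitch) Rx(roll)).
In Python, from station import robot gives the robot as it stands.
- The arm moves only by the tool carry_out, never from a script. Its argument "targets" is a list of rows, each a list of 3 entries, a list of its own where there are three numbers: the opening, from 0 (shut) to 1 (fully open), then the shift along the tool's x, y, z in m, then the turn, a rotation vector about the tool's x, y, z in rad. In form: [[hand, [tx, ty, tz], [ax, ay, az]], ...]. A call has 1 to 5 rows; each row is the pose to reach, as a shift and turn from the pose commanded when the call began, along the tool's axes at that moment; what a row does not reach only later rows make up. A row lasts 1/8 s, in which the tool goes at most 62.5 mm and 10.7 degrees, less where a joint would pass 70% of its speed; a pose out of reach is approached as far as the arm can. A call with a gripper value outside its range is refused whole. The fingers move at their own pace and stop on an object; "newtons" is the grip in N (left out, the last holds). Time passes only in rows, so rows that repeat a pose let the fingers close. It gives the time, the measured TCP pose, the force, the opening and the grip force at its end, in the units of the state.
- robot.state(): the state, without advancing time (a new reading comes with each control period).
- robot.grab_frame(name): name is "side" or "top"; returns a dict with "img" (400x640x3 uint8, red, green, blue), "fx", "fy", "cx", "cy" (pixels), "R" (3x3) and "t" (3): a world point X has camera coordinates R X + t. Camera axes: x right, y down, z forward; pixel columns grow to the right and rows downward; lengths in m; the calibration is good to about 2 mm. A picture is of the moment at which its call begins. There is no depth.
- robot.job_done(): hands the job in; it is judged then, once.
Trained networks look in a picture, given as the dict that the camera call returned (one of the last four; its "shot" number tells which), for a name from the list of things; names that differ only in an ending like _2 or _b are one class to them, and where a whole thing is asked for, a point or a joint stands for the part that bears it (a point fixed in the world has none). Each returns a list of dicts, best first, with "p" (0 to 1); they miss things now and then, are a little off and sometimes report something else, mostly with a low value. They report only what shows in the picture. A call takes as long as a camera call. They do not tell look-alikes from the thing itself.
- robot.silhouettes(picture, thing): "pixels" (400x640 bool, what is visible of it) and "rect" ([left, top, right, bottom] in pixels, round what is visible of it).
The state is a dict: "time": time; "qpos": joint angles; "qvel": joint speeds; "joint_torque": joint torques, N m; "tcp_pos": TCP position; "eef_rot": TCP orientation; "force": force on the tool from outside, world axes, zero at the start; "moment": the same for the moment, N m; "width": finger opening in m; "finger_force": force on a finger pad.
Only numpy, scipy, OpenCV 4.12 (cv2) and the standard library are available. Lean on these libraries where they do the work, as an engineer would, in place of code of your own. Each camera call takes 0.05 s, during which the arm holds its last target. There are 200 camera calls.

## Working session

There is one attempt and no reset: what is moved stays moved. The work goes in short steps, Python scripts to look and compute and a tool call to move; the robot and the scene stay as the last step left them, time stands still between calls to the robot, and variables do not carry over. Pictures are saved under pics/ and viewed, at most 10 in all, crops included, and the job is handed in when it is done.

Besides the shell and the picture viewer there is one more tool, called as name(argument=value, ...), one argument or row to a line, values as JSON. carry_out: Moves the arm, as the interface text tells. Its arguments: {"type":"object","properties":{"targets":{"type":"array"},"newtons":{"type":"number"}},"required":["targets"]}

```bash
mkdir -p pics
python3 - <<'E'
from station import robot
import cv2,numpy as np
s=robot.state();print(s['time'],s['tcp_pos'],s['eef_rot'],robot.tcp_to_grasp)
for n in('top','side'):
    f=robot.grab_frame(n);cv2.imwrite(f'pics/{n}0.png',f['img'][:,:,::-1])
    print(n,f['fx'],f['cx'],f['cy'],np.round(f['R'],3).tolist(),np.round(f['t'],3))
    for th in('tray6','tray15','bay_near'):
        try:
            print(th,[(d['rect'],round(d['p'],2)) for d in robot.silhouettes(f,th)])
        except Exception as e: print(th,e)
E
```

```text
0.0 [0.12185964 0.53574993 0.23050467] [-3.13990105e+00 -2.21580739e-04  2.91780830e+00] 0.0187
top 457.1023405325365 320.07887129622776 198.3418281340889 [[0.002, -1.0, 0.004], [-0.997, -0.002, -0.082], [0.082, -0.004, -0.997]] [-0.045  0.537  1.144]
tray6 [([271.7, 201.2, 334.5, 242.5], 0.82), ([412.2, 170.2, 476.3, 225.2], 0.71), ([275.2, 143.4, 336.8, 188.9], 0.59)]
tray15 [([271.7, 201.2, 334.5, 242.5], 0.82), ([412.2, 170.2, 476.3, 225.2], 0.71), ([275.2, 143.4, 336.8, 188.9], 0.59)]
bay_near [([129.4, 134.8, 382.1, 263.2], 0.67)]
side 381.87410794515284 314.34242062010776 200.47407914131182 [[-0.939, -0.344, -0.022], [-0.181, 0.547, -0.818], [0.293, -0.764, -0.575]] [0.479 0.166 0.792]
tray6 [([244.2, 169.4, 297.3, 220.4], 0.9), ([140.9, 160.5, 368.9, 400.0], 0.71), ([314.9, 136.2, 368.1, 173.6], 0.67)]
tray15 [([244.2, 169.4, 297.3, 220.4], 0.9), ([140.9, 160.5, 368.9, 400.0], 0.71), ([314.9, 136.2, 368.1, 173.6], 0.67)]
bay_near [([140.7, 160.0, 368.2, 397.4], 0.6)]
```

View pics/top0.png

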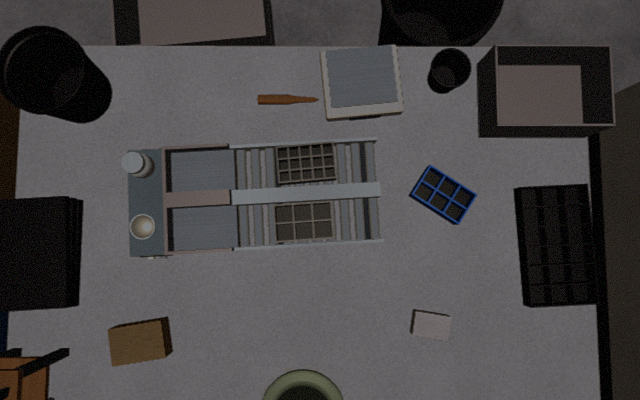

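View pics/side0.png

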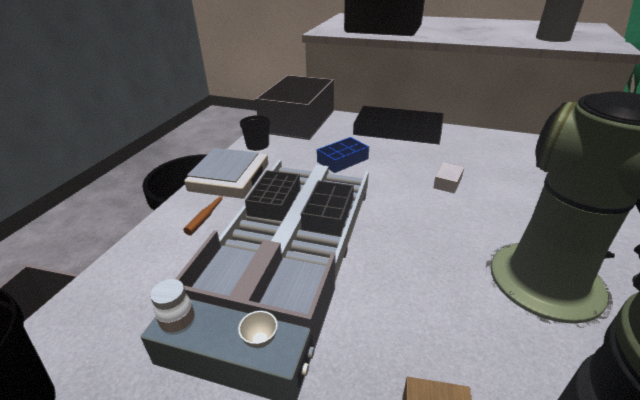

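Candidates: the six-cell dark tray on the near lane at top (304,222), the 15-cell tray on the far lane at (305,163), and a blue six-cell tray off the track at (443,194). The near-lane tray matches the description, and a jar (137,163) and a bowl (143,227) stand on the stop block. Next I check the choice in a crop and measure.

```bash
cat > h.py <<'E'
from station import robot
import cv2,numpy as np
def ray(f,u,v,z):
    R,t=np.array(f['R']),np.array(f['t']);c=-R.T@t
    d=R.T@np.array([(u-f['cx'])/f['fx'],(v-f['cy'])/f['fy'],1.]);return c+d*(z-c[2])/d[2]
def tray(f,near):
    d=min(robot.silhouettes(f,'tray6'),key=lambda d:np.hypot((d['rect'][0]+d['rect'][2])/2-near[0],(d['rect'][1]+d['rect'][3])/2-near[1]))
    return d
E
python3 - <<'E'
from h import *
f=robot.grab_frame('top');im=f['img'][:,:,::-1]
c=im[125:270,120:395];c=cv2.resize(c,None,fx=2.9,fy=2.9,interpolation=cv2.INTER_CUBIC)
cv2.imwrite('pics/crop1.png',np.clip(c[:,:798]*1.8,0,255).astype(np.uint8))
for n in((304,222),(305,163)):
    d=tray(f,n);p=d['pixels'].astype(np.uint8)
    r=cv2.minAreaRect(cv2.findNonZero(p));b=cv2.boxPoints(r)
    print(r);print(np.round([ray(f,*q,.1)[:2] for q in b],4).tolist())
E
```

```text
((303.4738464355469, 221.02923583984375), (39.16183853149414, 59.85215759277344), 86.8201675415039)
[[0.5195, 0.0691], [0.5277, -0.073], [0.435, -0.0781], [0.4269, 0.063]]
((305.91412353515625, 162.8364715576172), (40.33646774291992, 59.132713317871094), 84.0938491821289)
[[0.6576, 0.0659], [0.6728, -0.0755], [0.5756, -0.0853], [0.5607, 0.055]]
```

View pics/crop1.png

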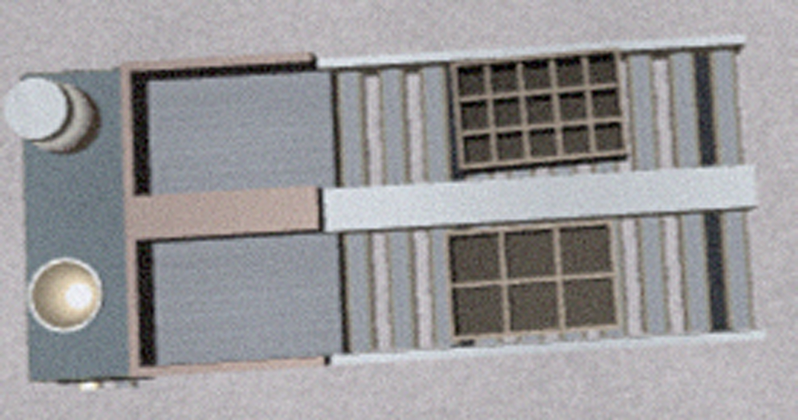

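The crop confirms the choice: near lane, six large cells, centred about crop (532,282). Next I find the lane direction and end stop.

Run:
```python
from h import *
f=robot.grab_frame('top')
def P(n,u,v,z): p=ray(f,120+u/2.9,125+v/2.9,z)[:2];print(n,np.round(p,4));return p
for n,a,b,z in[('divider lo',(325,231),(757,207),.07),('divider hi',(325,188),(755,167),.07),('near guide',(330,357),(763,333),.07),('far guide',(318,62),(745,40),.07),
 ('stop top',(139,240),(141,365),.1),('stop base',(153,242),(157,362),.054),('tray trail',(608,225),(616,328),.1),('tray lead',(449,235),(455,341),.1)]:
    p,q=P(n,*a,z),P(n,*b,z);d=q-p;print('   angle deg',np.degrees(np.arctan2(d[1],d[0])).round(2),'mid',((p+q)/2).round(4))
```

```text
divider lo [0.5177 0.1708]
divider lo [ 0.5388 -0.1934]
   angle deg -86.69 mid [ 0.5282 -0.0113]
divider hi [0.5541 0.1714]
divider hi [ 0.5728 -0.1921]
   angle deg -87.06 mid [ 0.5634 -0.0103]
near guide [0.4122 0.1648]
near guide [ 0.4328 -0.1975]
   angle deg -86.75 mid [ 0.4225 -0.0164]
far guide [0.6619 0.1792]
far guide [ 0.6818 -0.1845]
   angle deg -86.86 mid [ 0.6718 -0.0026]
stop top [0.508  0.3171]
stop top [0.4063 0.3125]
   angle deg -177.43 mid [0.4572 0.3148]
stop base [0.5091 0.3203]
stop base [0.4074 0.314 ]
   angle deg -176.49 mid [0.4582 0.3171]
tray trail [ 0.5211 -0.0668]
tray trail [ 0.4369 -0.0733]
   angle deg -175.57 mid [ 0.479  -0.0701]
tray lead [0.5126 0.0635]
tray lead [0.4261 0.0578]
   angle deg -176.21 mid [0.4694 0.0606]
```

```bash
cat >> h.py <<'E'
from scipy.spatial.transform import Rotation as Ro
def step(p,yaw=1.627):
    s=robot.state();R=Ro.from_euler('xyz',s['eef_rot']);T=Ro.from_euler('xyz',[np.pi,0,yaw])
    print('t',s['time'],'tcp',np.round(s['tcp_pos'],4),'shift',np.round(R.inv().apply(np.array(p)-s['tcp_pos']),4),'turn',np.round((R.inv()*T).as_rotvec(),4))
E
python3 -c "
from h import *
step([.482,-.135,.231])"
```

```text
t 0.6 tcp [0.1221 0.5363 0.2313] shift [-5.000e-01 -5.747e-01  3.000e-04] turn [-0.      0.      1.2908]
```

carry_out(
  targets=[
    [0.5,[-0.036,-0.041,0],[0,0,0.092]],
    [0.5,[-0.072,-0.082,0],[0,0,0.184]],
    [0.5,[-0.108,-0.123,0],[0,0,0.276]],
    [0.5,[-0.144,-0.164,0],[0,0,0.369]],
    [0.5,[-0.18,-0.205,0],[0,0,0.461]],
  ],
)

```text
time: 1.23
tcp_pos: [0.2528, 0.2951, 0.2316]
eef_rot: [3.14, 0.0, 2.454]
force: [1.5, -0.5, 0.3]
width: 0.0428
finger_force: 0.0
```

```bash
python3 -c "
from h import *
step([.482,-.135,.231])"
```

```text
t 1.225 tcp [0.2528 0.2951 0.2316] shift [-0.4501 -0.187   0.0006] turn [ 0.0012 -0.      0.8274]
```

carry_out(
  targets=[
    [0.5,[-0.05,-0.021,0],[0,0,0.092]],
    [0.5,[-0.1,-0.042,0],[0,0,0.184]],
    [0.5,[-0.15,-0.063,0],[0,0,0.276]],
    [0.5,[-0.2,-0.084,0],[0,0,0.369]],
    [0.5,[-0.25,-0.104,0],[0,0,0.461]],
  ],
)

```text
time: 1.85
tcp_pos: [0.3807, 0.056, 0.2317]
eef_rot: [3.14, 0.0, 1.992]
force: [1.4, 0.7, 0.8]
width: 0.0425
finger_force: 0.0
```

```bash
python3 -c "
from h import *
step([.482,-.135,.231])"
```

```text
t 1.85 tcp [0.3807 0.056  0.2317] shift [-0.2158  0.0143  0.0008] turn [1.300e-03 1.000e-04 3.654e-01]
```

carry_out(
  targets=[
    [0.5,[-0.05,0.003,0],[0,0,0.092]],
    [0.5,[-0.1,0.007,0],[0,0,0.184]],
    [0.5,[-0.15,0.01,0],[0,0,0.276]],
    [0.5,[-0.2,0.013,0],[0,0,0.365]],
    [0.5,[-0.216,0.014,0],[0,0,0.365]],
  ],
)

```text
time: 2.48
tcp_pos: [0.4829, -0.1357, 0.2312]
eef_rot: [3.141, 0.001, 1.628]
force: [-0.1, 0.6, 0.1]
width: 0.0426
finger_force: 0.0
```

```bash
python3 -c "
from h import *
step([.482,-.135,.078])
f=robot.grab_frame('top');d=tray(f,(304,222));print(d['rect'])"
```

```text
t 2.475 tcp [ 0.4829 -0.1357  0.2312] shift [ 0.0008 -0.0009  0.1532] turn [0.0007 0.0006 0.0011]
[271.2, 200.8, 338.3, 242.1]
```

carry_out(
  targets=[
    [0.5,[0,0,0.04],[0,0,0]],
    [0.5,[0,0,0.08],[0,0,0]],
    [0.5,[0,0,0.12],[0,0,0]],
    [0.5,[0,0,0.145],[0,0,0]],
    [0.5,[0,0,0.153],[0,0,0]],
  ],
)

```text
time: 3.2
tcp_pos: [0.4799, -0.1312, 0.0771]
eef_rot: [-3.139, -0.002, 1.633]
force: [0.7, -0.6, -0.3]
width: 0.0425
finger_force: 0.0
```

```bash
python3 -c "
from h import *
step([.477,-.09,.078])
f=robot.grab_frame('side');cv2.imwrite('pics/s1.png',f['img'][:,:,::-1])"
```

```text
t 3.2 tcp [ 0.4799 -0.1312  0.0771] shift [ 0.0413 -0.0004 -0.0008] turn [-0.003  -0.0019  0.0059]
```

View pics/s1.png

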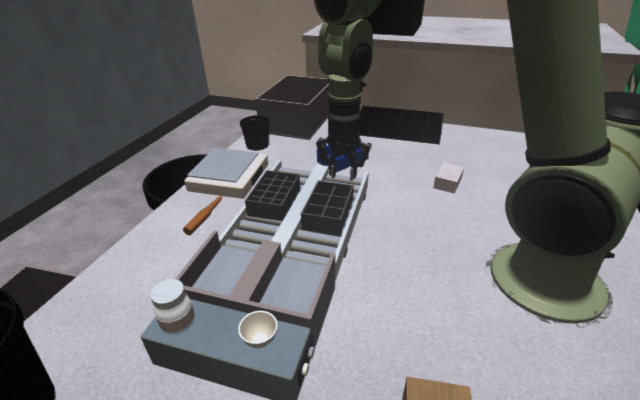

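carry_out(
  targets=[
    [0.5,[0.008,0,0],[0,0,0]],
    [0.5,[0.016,0,0],[0,0,0]],
    [0.5,[0.024,0,0],[0,0,0]],
    [0.5,[0.031,0,0],[0,0,0]],
    [0.5,[0.036,0,0],[0,0,0]],
  ],
)

```text
time: 3.88
tcp_pos: [0.4796, -0.0968, 0.0785]
eef_rot: [3.141, 0.0, 1.631]
force: [-0.0, -0.0, 0.3]
width: 0.0424
finger_force: 0.0
```

carry_out(
  targets=[
    [0.5,[0.004,0,0],[0,0,0]],
    [0.5,[0.008,0,0],[0,0,0]],
    [0.5,[0.013,0,0],[0,0,0]],
    [0.5,[0.019,0,0],[0,0,0]],
    [0.5,[0.026,0,0],[0,0,0]],
  ],
)

```text
time: 4.5
tcp_pos: [0.478, -0.071, 0.0783]
eef_rot: [3.142, 0.0, 1.631]
force: [-0.2, -1.1, -0.0]
width: 0.0428
finger_force: 0.1
```

carry_out(
  targets=[
    [0.5,[0.007,0,0],[0,0,0]],
    [0.5,[0.014,0,0],[0,0,0]],
    [0.5,[0.021,0,0],[0,0,0]],
    [0.5,[0.028,0,0],[0,0,0]],
    [0.5,[0.035,0,0],[0,0,0]],
  ],
)

```text
time: 5.12
tcp_pos: [0.4759, -0.0359, 0.0783]
eef_rot: [3.142, 0.0, 1.631]
force: [0.1, -0.7, 0.2]
width: 0.0425
finger_force: 0.1
```

```bash
python3 -c "
from h import *
step([.465,.165,.078])
f=robot.grab_frame('side');cv2.imwrite('pics/s2.png',f['img'][:,:,::-1])"
```

```text
t 5.125 tcp [ 0.4759 -0.0359  0.0783] shift [0.2012 0.0012 0.0003] turn [0.     0.     0.0039]
```

View pics/s2.png

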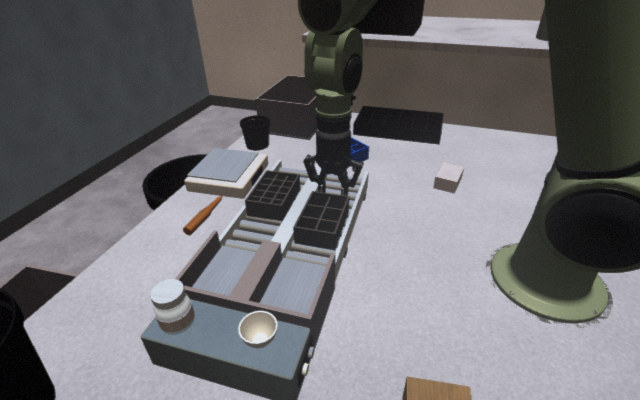

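The tray moved from about (327,207) to (322,218), still square in its lane, and the fingers are in contact. I'll keep pushing slowly.

carry_out(
  targets=[
    [0.5,[0.007,0,0],[0,0,0]],
    [0.5,[0.014,0,0],[0,0,0]],
    [0.5,[0.021,0,0],[0,0,0]],
    [0.5,[0.028,0,0],[0,0,0]],
    [0.5,[0.035,0,0],[0,0,0]],
  ],
)

```text
time: 5.8
tcp_pos: [0.4738, -0.001, 0.0783]
eef_rot: [-3.142, -0.0, 1.631]
force: [0.3, -0.1, 0.5]
width: 0.0427
finger_force: 0.1
```

carry_out(
  targets=[
    [0.5,[0.007,0,0],[0,0,0]],
    [0.5,[0.014,0,0],[0,0,0]],
    [0.5,[0.021,0,0],[0,0,0]],
    [0.5,[0.028,0,0],[0,0,0]],
    [0.5,[0.035,0,0],[0,0,0]],
  ],
)

```text
time: 6.42
tcp_pos: [0.4717, 0.034, 0.0783]
eef_rot: [3.142, -0.0, 1.631]
force: [0.2, -1.2, 0.1]
width: 0.0427
finger_force: 0.1
```

carry_out(
  targets=[
    [0.5,[0.007,0,0],[0,0,0]],
    [0.5,[0.014,0,0],[0,0,0]],
    [0.5,[0.021,0,0],[0,0,0]],
    [0.5,[0.028,0,0],[0,0,0]],
    [0.5,[0.035,0,0],[0,0,0]],
  ],
)

```text
time: 7.05
tcp_pos: [0.4695, 0.0689, 0.0783]
eef_rot: [-3.141, -0.0, 1.631]
force: [0.3, -0.7, -0.2]
width: 0.0427
finger_force: 0.4
```

carry_out(
  targets=[
    [0.5,[0.007,0,0],[0,0,0]],
    [0.5,[0.014,0,0],[0,0,0]],
    [0.5,[0.021,0,0],[0,0,0]],
    [0.5,[0.028,0,0],[0,0,0]],
    [0.5,[0.034,0,0],[0,0,0]],
  ],
)

```text
time: 7.68
tcp_pos: [0.4675, 0.1028, 0.0782]
eef_rot: [-3.141, 0.0, 1.631]
force: [-0.3, -1.0, -0.1]
width: 0.0425
finger_force: 0.3
```

```bash
python3 -c "
from h import *
step([.465,.165,.078])
f=robot.grab_frame('side');cv2.imwrite('pics/s3.png',f['img'][:,:,::-1])"
```

```text
t 7.675 tcp [0.4675 0.1028 0.0782] shift [0.0623 0.0013 0.0002] turn [-0.0002  0.0001  0.0039]
```

View pics/s3.png

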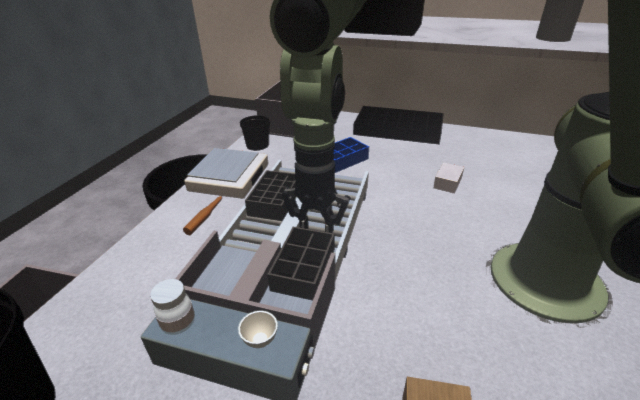

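The tray is entering the bay squarely at (302,262), with about 60 mm to go. I'll slow down now.

carry_out(
  targets=[
    [0.5,[0.005,0,0],[0,0,0]],
    [0.5,[0.01,0,0],[0,0,0]],
    [0.5,[0.015,0,0],[0,0,0]],
    [0.5,[0.02,0,0],[0,0,0]],
    [0.5,[0.025,0,0],[0,0,0]],
  ],
)

```text
time: 8.35
tcp_pos: [0.4661, 0.1276, 0.0783]
eef_rot: [3.142, 0.0, 1.631]
force: [-0.4, -1.3, 0.3]
width: 0.0428
finger_force: 0.4
```

carry_out(
  targets=[
    [0.5,[0.005,0,0],[0,0,0]],
    [0.5,[0.01,0,0],[0,0,0]],
    [0.5,[0.014,0,0],[0,0,0]],
    [0.5,[0.018,0,0],[0,0,0]],
    [0.5,[0.021,0,0],[0,0,0]],
  ],
)

```text
time: 8.98
tcp_pos: [0.4649, 0.1484, 0.0783]
eef_rot: [3.142, 0.0, 1.631]
force: [-0.6, -1.7, -0.9]
width: 0.0426
finger_force: 0.6
```

carry_out(
  targets=[
    [0.5,[0.002,0,0],[0,0,0]],
    [0.5,[0.004,0,0],[0,0,0]],
    [0.5,[0.006,0,0],[0,0,0]],
    [0.5,[0.008,0,0],[0,0,0]],
    [0.5,[0.01,0,0],[0,0,0]],
  ],
)

```text
time: 9.6
tcp_pos: [0.4643, 0.1583, 0.0783]
eef_rot: [3.142, 0.0, 1.631]
force: [-0.1, -1.3, -0.4]
width: 0.0423
finger_force: 0.7
```

```bash
python3 -c "
from h import *
step([.465,.165,.078])
f=robot.grab_frame('side');cv2.imwrite('pics/s4.png',cv2.resize(f['img'][180:380,140:390,::-1],None,fx=3,fy=3,interpolation=cv2.INTER_CUBIC))"
```

```text
t 9.6 tcp [0.4643 0.1583 0.0783] shift [0.0066 0.0011 0.0003] turn [0.     0.0001 0.0037]
```

View pics/s4.png

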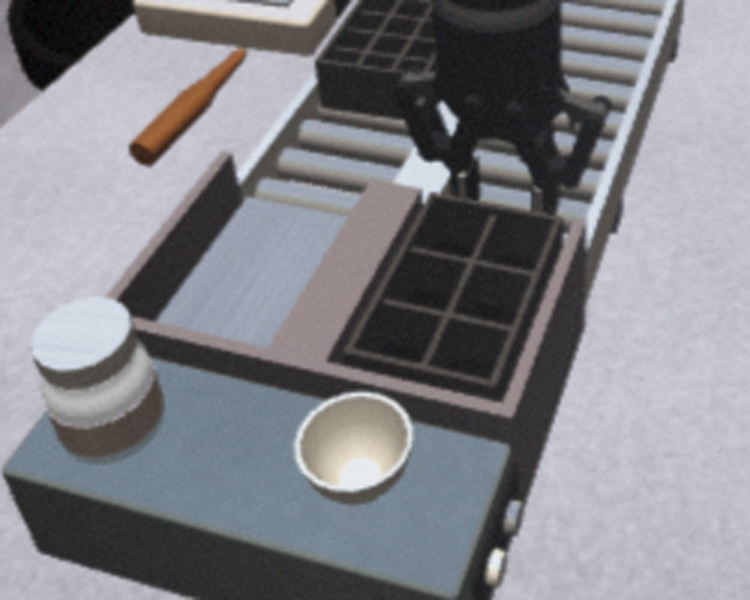

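A gap of several mm remains between the leading rim (crop ~425,370) and the stop, so I'll creep forward until the force rises.

carry_out(
  targets=[
    [0.5,[0.001,0,0],[0,0,0]],
    [0.5,[0.002,0,0],[0,0,0]],
    [0.5,[0.003,0,0],[0,0,0]],
    [0.5,[0.004,0,0],[0,0,0]],
    [0.5,[0.005,0,0],[0,0,0]],
  ],
)

```text
time: 10.28
tcp_pos: [0.4639, 0.1633, 0.0783]
eef_rot: [3.142, 0.0, 1.631]
force: [0.3, -1.7, 0.3]
width: 0.0429
finger_force: 0.8
```

carry_out(
  targets=[
    [0.5,[0.001,0,0],[0,0,0]],
    [0.5,[0.002,0,0],[0,0,0]],
    [0.5,[0.003,0,0],[0,0,0]],
  ],
)

```text
time: 10.65
tcp_pos: [0.4638, 0.1663, 0.0783]
eef_rot: [3.142, 0.0, 1.631]
force: [-1.0, -1.7, 0.8]
width: 0.0424
finger_force: 0.9
```

carry_out(
  targets=[
    [0.5,[0.001,0,0],[0,0,0]],
    [0.5,[0.002,0,0],[0,0,0]],
  ],
)

```text
time: 10.9
tcp_pos: [0.4636, 0.1681, 0.0783]
eef_rot: [3.142, 0.001, 1.631]
force: [0.4, -3.5, 1.2]
width: 0.0428
finger_force: 2.0
```

carry_out(
  targets=[
    [0.5,[0.001,0,0],[0,0,0]],
    [0.5,[0.002,0,0],[0,0,0]],
  ],
)

```text
time: 11.15
tcp_pos: [0.4636, 0.1681, 0.0784]
eef_rot: [3.142, 0.006, 1.63]
force: [-0.6, -11.4, 3.5]
width: 0.0423
finger_force: 5.4
```

The force rose to 11 N with no further motion, so the tray is against the stop. I'll ease off, then rise.

carry_out(
  targets=[
    [0.5,[-0.002,0,0],[0,0,0]],
    [0.5,[-0.005,0,0],[0,0,0]],
    [0.5,[-0.015,0,0],[0,0,0]],
    [0.5,[-0.03,0,0],[0,0,0]],
    [0.5,[-0.04,0,0],[0,0,0]],
  ],
)

```text
time: 11.78
tcp_pos: [0.4659, 0.1292, 0.0782]
eef_rot: [-3.141, -0.0, 1.63]
force: [-0.1, -0.0, -0.1]
width: 0.0425
finger_force: 0.0
```

carry_out(
  targets=[
    [0.5,[-0.01,0,-0.03],[0,0,0]],
    [0.5,[-0.05,0,-0.07],[0,0,0]],
    [0.5,[-0.08,0,-0.11],[0,0,0]],
    [0.5,[-0.11,0,-0.14],[0,0,0]],
    [0.5,[-0.12,0,-0.15],[0,0,0]],
  ],
)

```text
time: 12.4
tcp_pos: [0.4742, 0.0087, 0.23]
eef_rot: [3.138, 0.0, 1.628]
force: [-0.4, 0.1, -0.5]
width: 0.043
finger_force: 0.0
```

```bash
python3 -c "
from h import *
step([.465,.165,.078])
f=robot.grab_frame('side');cv2.imwrite('pics/s5.png',cv2.resize(f['img'][180:380,140:390,::-1],None,fx=3,fy=3,interpolation=cv2.INTER_CUBIC))"
```

```text
t 12.4 tcp [0.4742 0.0087 0.23  ] shift [ 0.1567 -0.0007  0.152 ] turn [0.0033 0.0004 0.0011]
```

View pics/s5.png

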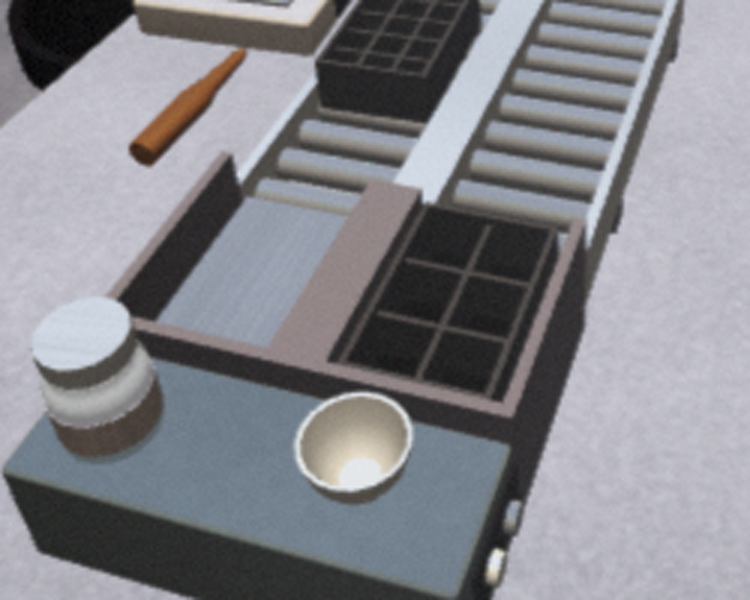

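The tray's leading rim is flush with the stop (crop ~420,380), the 15-cell tray hasn't moved, and the hand is clear.

```bash
python3 -c "
from station import robot
print(robot.job_done())"
```

```text
the job is handed in; nothing more can be done
None
```

The six-cell tray is home against the end stop of the near bay, pushed in gently (about 11 N at the stop); the fifteen-cell tray was left where it was, the hand is clear, and the job was handed in at about 12.4 s.

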